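# Clear the coffee grinder's burrs with its fold-away crank

## Robot

A 6-joint arm with a two-finger parallel gripper is mounted at the origin on the work surface. World frame = base frame: x ahead of the robot, y to its left, z up, the work surface at z = 0. Lengths are in m, angles in rad, forces in N, time in s.
With the tool pointing down it reaches from about 0.325 to 0.925 m from the base axis. Payload 3.1 kg.
Tool frame: the origin (TCP) lies midway between the tips of the shut fingers; the grasp point (between the pads) lies 19 mm behind it; z points along the fingers, y is the line along which they close (so a half turn about z gives the same grasp; the last joint's range is limited). The gripper opens to 85 mm and grips with 20 to 120 N. Pads are 22 mm wide; open, the fingers measure 114 mm over their backs; the gripper's body (76 mm by 85 mm) begins 54 mm behind the grasp point. The pads swing forward as they close: fully open they stand 13 mm farther back than shut.
Start: joints at [-1.273, 0.217, 1.613, -0, 1.311, -0.112], TCP at [0.249, -0.573, 0.231] pointing down, gripper open.
Joint ranges: [-2.75, 2.75], [-0.78, 2.1], [0.31, 2.55], [-1.13, 4.27], [0.13, 2.63], [-2.58, 2.58]. Speed limits (rad/s): [2.79, 2.79, 3.14, 3.14, 3.14, 3.14].

## Interface

Orientations are given as a unit quaternion [x, y, z, w].
In Python, from bench import arm, vision gives the robot as it stands. The module is installed in compiled form; this text tells all that it offers.
- The arm moves only by the shell command python3 -m creep 'ROWS' [OPENING] [FORCE]. ROWS is JSON, a list of rows, each a list of 4 numbers: the shift along the world's x, y, z in m, then the turn about the world's z in degrees. In form: [[x, y, z, spin], ...]. A call has 1 to 20 rows; each row is the pose to reach, as a shift and turn from the pose commanded when the call began; what a row does not reach only later rows make up. A row lasts 1/10 s, in which the tool goes at most 50 mm and 8.59 degrees, less where a joint would pass 70% of its speed; a pose out of reach is approached as far as the arm can. A call with a gripper value outside its range is refused whole. OPENING is the finger opening in m, from 0 to 0.0854, set as the call begins (- or left out, the last holds). The fingers move at their own pace and stop on an object; FORCE is the grip in N (left out, the last holds). Time passes only in rows, so rows that repeat a pose let the fingers close. It gives the time, the measured TCP pose, the force, the opening and the grip force at its end, in the units of the state.
- arm.state(): the state, without advancing time (a new reading comes with each control period).
- vision.snapshot(name): name is "scene" or "top" or "wrist"; returns a dict with "pixels" (400x640x3 uint8, blue, green, red), "mtx" (3x3 intrinsics, pixels), "position" and "orientation" of the camera in the world. Camera axes: x right, y down, z forward; pixel columns grow to the right and rows downward; lengths in m; the calibration is good to about 2 mm. The wrist camera is an equidistant fisheye: a pixel r from the principal point sees the ray r / f radians off the axis. A picture is of the moment at which its call begins. There is no depth.
- arm.job_done(): hands the job in; it is judged then, once.
The state is a dict: "clock": time; "qpos": joint angles; "qd": joint speeds; "tau": joint torques, N m; "tcp_pos": TCP position; "tcp_rot": TCP orientation; "contact_force": force on the tool from outside, world axes, zero at the start; "torque": the same for the moment, N m; "opening": opening from 0.0 (shut) to 1.0 (fully open); "gripper_force": force on a finger pad.
Only numpy, scipy, OpenCV 4.12 (cv2) and the standard library are available. Lean on these libraries where they do the work, as an engineer would, in place of code of your own. Each camera call takes 0.05 s, during which the arm holds its last target. There are 200 camera calls.

## Task

Run the hand coffee grinder empty to clear its burrs: shut the open flap on its hopper so that it lies flat, unfold the crank's folded-down handle until it stands fully upright on the end of the crank arm, and then crank clockwise (seen from above) for at least two full turns. Shut the flap and raise the handle before you start cranking, and finish with the flap still shut and the handle left standing upright. Leave the other loose things on the desk where they are.

Things in the scene. Friction and masses are not known exactly. Their poses are not given: they have to be found in the camera images.
- grinder: Hand coffee grinder, black plastic and steel, a square column held fast to the desk by its locked suction foot. Origin: centre of its underside, on the crank's vertical axis; z up. Foot 128 x 128 mm, its low lock lever out to x = -95 mm. Hopper 120 x 120 mm, deck 188 mm high: fixed cover on the -y half, flap on the +y half, between them a 26 mm bridge along x.
- flap (a joint): Hopper flap, steel plate 112 (along grinder x) x 45 x 4 mm, hinged along the hopper's outer +y rim (at grinder y = +58 mm, 186 mm high). 0 = shut, level with the deck, free edge towards the crank's axis; grows as it opens up and outward, 1.57 upright, 1.95 limit; starts at 1.45 to 1.85. Stiff hinge (0.014 N m): stays where it is left, so push it all the way down.
- flap_edge (a point): Middle of the flap's free edge, 45 mm from its hinge line.
- crank (a joint): Angle of the crank about the grinder's vertical axis (rad); grows clockwise seen from above, no end stop. At 0 the arm points to the grinder's -y; starts within 0.5 of 0, away from the flap. Turning takes 0.35 N m (3.5 N at the handle); it does not run on. Hub on a boss 34 mm wide, 202 mm high; cap nut top 220 mm high.
- crank_pin (a point): Centre of the level hinge pin on which the handle folds, on the crank arm's end, 100 mm from the crank's axis, 225 mm above the desk. The pin runs across the arm, between two cheeks 22 mm wide over all, tops 11 mm above the pin. The arm is a flat steel bar 18 mm wide, 7 mm thick, its top 14 mm below the pin.
- handle (a joint): Fold angle of the handle about the pin (rad): 0 = folded, lying level above the arm and pointing from the pin to the crank's axis; grows as its free end is lifted; 1.57 = fully upright, its stop. Starts at 0 to 0.1. A stiff pin (0.045 N m) holds it wherever it is left.
- handle_end (a point): Centre of the handle's free end, 72 mm from the pin along the handle. The handle is a round black sleeve, 24 mm in diameter, covering 14 to 72 mm from the pin; it revolves freely on its own spindle, so fingers holding it need not turn with the crank.
- mug: White mug, 80 mm wide, 92 mm high, standing near the grinder; origin at the centre of its underside. Bystander.
- canister: Closed aluminium can, 90 mm wide, 125 mm high, near the grinder; origin at the centre of its underside. Bystander.
- scoop: Steel spoon, 160 mm long, lying near the grinder; origin at its middle, underside. Bystander.
- filter_box: Pale paper-filter carton, 125 x 55 x 65 mm high, near the grinder; origin at the centre of its underside. Bystander.
- phone: Black phone, 160 x 76 x 8 mm, lying on the desk to the robot's left; origin at the centre of its underside. Bystander.
- pod_cup: Small black cup upside down, 68 mm wide, 66 mm high, to the left; origin at the centre of its underside. Bystander.
Not all that is in view belongs to the job. What is shaped like the grinder but orange or red is not meant.

How it is judged:
On the way:
1. the flap is shut and the handle is unfolded upright, before the crank has been turned (value of joint flap below 0.08 rad and value of joint handle above 1.42 rad and value of joint crank below 1.2 rad), for 0.1 s.
At the end, for the whole second after the job is handed in: The crank stands still at a joint value above 11.9 rad (two full turns clockwise from the lowest start, less 0.15 rad), the flap is shut to within 0.08 rad and the handle stands upright to within 0.15 rad of its stop (value of joint crank above 11.9 rad and value of joint flap below 0.08 rad and value of joint handle above 1.42 rad and velocity of joint crank between -0.1 and 0.1 rad/s); the robot touches nothing.
It fails at once if cranking on (crank past 1.2 rad) with the flap open by more than 0.2 rad or the handle leaning more than 0.4 rad from upright (value of joint crank above 1.2 rad and (value of joint flap above 0.2 rad or value of joint handle below 1.17 rad)).
It fails at once if a loose bystander moved by more than 30 mm (distance of any of mug, canister, scoop, filter_box, phone, pod_cup from where it was at the start of the episode above 0.03 m).
It also fails if it takes over 69 s, if anything falls off the work surface, if the arm or the gripper's body presses on something with over 40 N, if the wrist force passes 120 N, or if a joint passes its speed limit or range.

## Working session

There is one attempt and no reset: what is moved stays moved. The work goes in short steps, Python scripts to look and compute and a shell command to move; the robot and the scene stay as the last step left them, time stands still between calls to the robot, and variables do not carry over. Pictures are saved under pics/ and viewed, at most 10 in all, crops included, and the job is handed in when it is done.

```bash
mkdir -p pics
cat > h.py <<'E'
import numpy as np, cv2
from scipy.spatial.transform import Rotation as R
from bench import arm, vision
def snap(n,f):
    s=vision.snapshot(n); cv2.imwrite('pics/'+f,s['pixels']); np.savez('pics/'+f+'.npz',mtx=s['mtx'],p=s['position'],q=s['orientation']); return s
def load(f): return np.load('pics/'+f+'.npz')
def ray(c,u,v):
    K=c['mtx']; return R.from_quat(c['q']).apply([(u-K[0,2])/K[0,0],(v-K[1,2])/K[1,1],1])
def onz(c,u,v,z):
    d=ray(c,u,v); return c['p']+d*(z-c['p'][2])/d[2]
def proj(c,P):
    X=R.from_quat(c['q']).inv().apply(np.atleast_2d(P)-c['p']); K=c['mtx']; return np.c_[X[:,0]/X[:,2]*K[0,0]+K[0,2],X[:,1]/X[:,2]*K[1,1]+K[1,2]]
E
python3 -c "
from h import *
for n in('scene','top'):
    s=snap(n,n+'0.png'); print(n,s['mtx'].tolist(),s['position'],s['orientation'])
print(arm.state())"
```

```text
scene [[381.72846178590925, 0.0, 314.8943916470813], [0.0, 381.72846178590925, 198.44112076802867], [0.0, 0.0, 1.0]] [ 1.39133419 -0.15317958  0.84183234] [ 0.7289808   0.5176346  -0.26535137 -0.36087403]
top [[498.0656337673549, 0.0, 313.1641677928376], [0.0, 498.0656337673549, 198.55296178246988], [0.0, 0.0, 1.0]] [0.35566556 0.12976625 1.74616617] [-0.69898043  0.71367557 -0.02905683  0.0353446 ]
{'clock': 0.1, 'qpos': array([-1.27316173e+00,  2.17689968e-01,  1.61480698e+00, -1.41051681e-05,
        1.31130183e+00, -1.12192196e-01]), 'qd': array([ 3.43873766e-05, -8.12179975e-04, -4.56385028e-03, -1.36884239e-03,
        1.42718858e-03,  2.11335109e-04]), 'tau': array([-1.17436706e-03, -3.98079443e+01, -3.04969668e+01, -1.95533321e-04,
        4.24191050e-03,  3.63014024e-06]), 'tcp_pos': array([ 0.24883144, -0.57251378,  0.23007448]), 'tcp_rot': array([ 9.79077645e-01,  2.03484023e-01, -1.08915657e-04, -1.09768984e-03]), 'contact_force': array([ 0.14281758,  0.00135995, -0.54201237]), 'torque': array([ 0.03012504,  0.06340086, -0.05509001]), 'gripper_force': 0.0, 'opening': 1.001186040523496}
```

View pics/scene0.png

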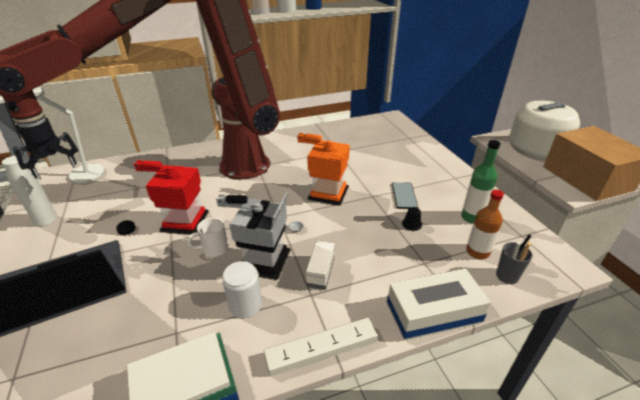

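View pics/top0.png

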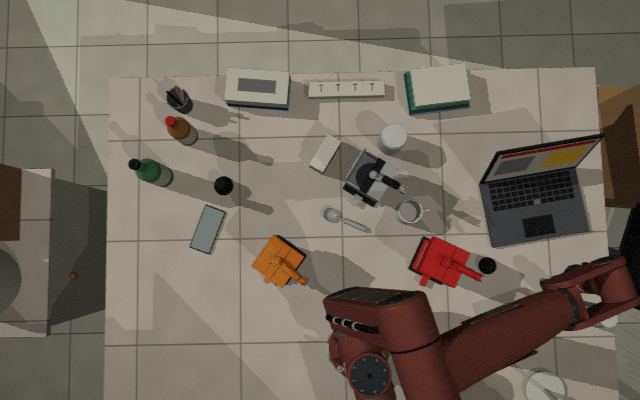

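The grinder stands near (370,178) in top and (262,225) in scene. Its crank points right in top, towards about (405,188). The mug is at (410,212), the can at (393,137), the scoop at (345,218) and the carton at (325,153). Next I'll enlarge both views.

```bash
python3 -c "
from h import *
a=cv2.imread('pics/top0.png')[135:235,310:440]; b=cv2.imread('pics/scene0.png')[180:290,195:325]
a=cv2.resize(a,None,fx=6,fy=6,interpolation=2)[:, :];b=cv2.resize(b,None,fx=6,fy=6,interpolation=2)
a=cv2.resize(a,(400,308));b=cv2.resize(b,(400,338))
a=cv2.resize(cv2.imread('pics/top0.png')[140:210,325:425],(800,560),interpolation=2)
cv2.imwrite('pics/topc.png',a)
cv2.imwrite('pics/scc.png',cv2.resize(cv2.imread('pics/scene0.png')[185:285,210:310],(600,600),interpolation=2))"
```

```text
(no output)
```

View pics/topc.png

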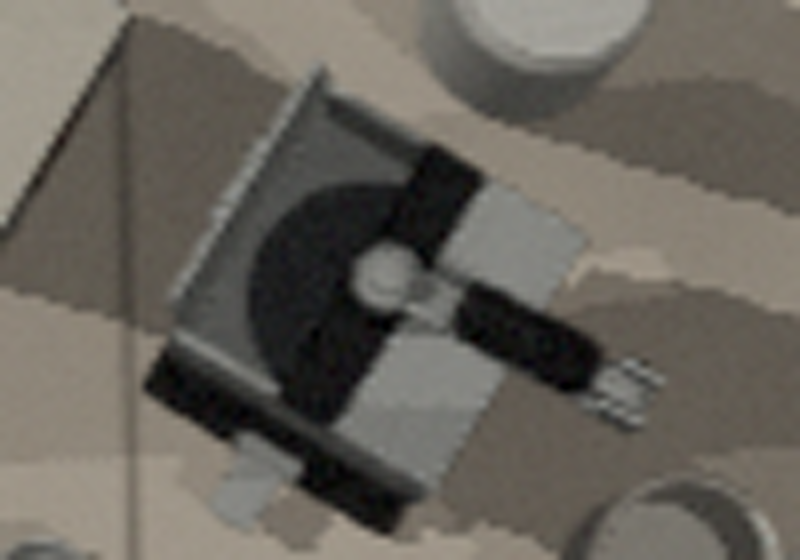

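View pics/scc.png

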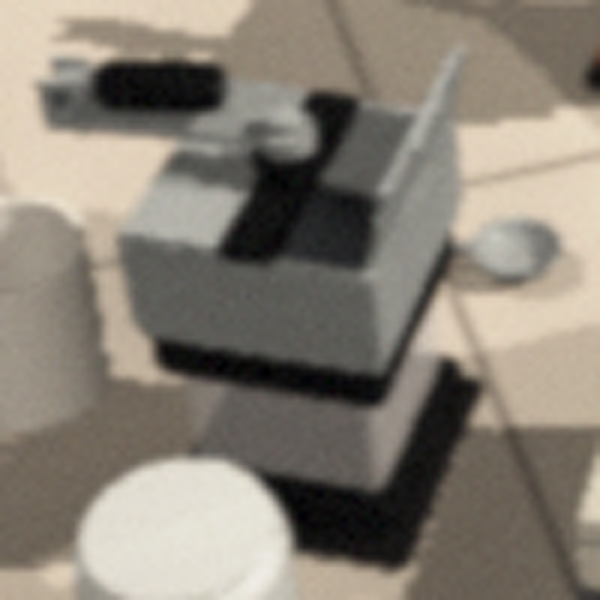

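```bash
python3 -c "
from h import *
c=load('top0.png');s=load('scene0.png')
f=lambda x,y,z:onz(c,x/8+325-.44,y/8+140-.44,z)
O=f(387,275,.22);P=f(632,393,.225);print('axis',O,'pin',P,np.linalg.norm((P-O)[:2]))
a=P-O;print('arm dir',np.degrees(np.arctan2(a[1],a[0])))
A=f(590,240,.188);B=f(425,490,.188);d=A-B;print('edge',A,B,np.linalg.norm(d),'gx dir',np.degrees(np.arctan2(d[1],d[0])))
b=f(455,170,.188)-f(318,405,.188);print('bridge',np.linalg.norm(b),np.degrees(np.arctan2(b[1],b[0])))
C=f(322,68,.23);D=f(172,305,.23);d=C-D;print('flap edge',C,D,np.linalg.norm(d),np.degrees(np.arctan2(d[1],d[0])))
print('flap mid y from axis',np.linalg.norm(((C+D)/2-O)[:2]))
print(proj(s,[O,P,(C+D)/2,C,D]), 'scene nut',290/6+210,135/6+185,'flap ends',(458/6+210,50/6+185),'pin',(68/6+210,78/6+185))
# bystanders
for n,u,v,z in(('mug',410,211,.092),('can',393,137,.125),('box',325,153,.065),('scoopbowl',331,214,.02),('scoop end',368,229,.01)):print(n,onz(c,u,v,z))
"
```

```text
axis [ 0.56761933 -0.04412482  0.22      ] pin [ 0.51927241 -0.13592817  0.225     ] 0.10375586720715035
arm dir -117.7728901223143
edge [ 0.58423416 -0.12810354  0.188     ] [ 0.48675624 -0.05999104  0.188     ] 0.11891701472591863 gx dir -34.94384840903811
bridge 0.10823820762140562 -31.65629003450786
flap edge [ 0.64718691 -0.0204902   0.23      ] [0.55642568 0.03967954 0.23      ] 0.10889443739552747 -33.542205211064015
flap mid y from axis 0.06367521084132663
[[257.28732814 202.86453353]
 [220.12128901 198.20340391]
 [279.62327393 203.06112588]
 [272.6324416  215.7882301 ]
 [286.05369725 191.35426981]] scene nut 258.3333333333333 207.5 flap ends (286.3333333333333, 193.33333333333334) pin (221.33333333333334, 198.0)
mug [ 0.4586055  -0.17775992  0.092     ]
can [ 0.70228959 -0.12492737  0.125     ]
box [0.66483566 0.09954287 0.065     ]
scoopbowl [0.45841103 0.08275191 0.02      ]
scoop end [ 0.40409821 -0.04488005  0.01      ]
```

```bash
python3 -m creep '[[0,0,0.13,0],[0,0,0.13,0],[0,0,0.13,0],[0.355,0.619,0.13,38.7],[0.355,0.619,0.13,38.7],[0.355,0.619,0.13,38.7],[0.355,0.619,0.13,38.7],[0.355,0.619,0.13,38.7],[0.355,0.619,0.13,38.7],[0.355,0.619,0.13,38.7],[0.355,0.619,0.13,38.7],[0.355,0.619,0.13,38.7],[0.355,0.619,0.13,38.7],[0.355,0.619,0.13,38.7],[0.355,0.619,0.13,38.7],[0.355,0.619,0.13,38.7],[0.355,0.619,0.13,38.7],[0.355,0.619,0.13,38.7],[0.355,0.619,0.13,38.7],[0.355,0.619,0.13,38.7]]' 0 20
python3 -c "
from h import *
s=snap('wrist','w1.png');print(s['mtx'][0],s['position'],s['orientation'],arm.state()['tcp_pos'])"
```

```text
clock: 2.1
tcp_pos: [0.6035, 0.045, 0.3607]
tcp_rot: [0.856, 0.516, -0.001, 0.0]
contact_force: [-0.5, 0.3, -0.1]
opening: 0.004
gripper_force: 0.0
[309.70691629   0.         319.51257822] [0.6344908  0.10480913 0.50290934] [ 0.96178655 -0.2382848  -0.03247003  0.13089186] [0.60340805 0.04437957 0.36098011]
```

View pics/w1.png

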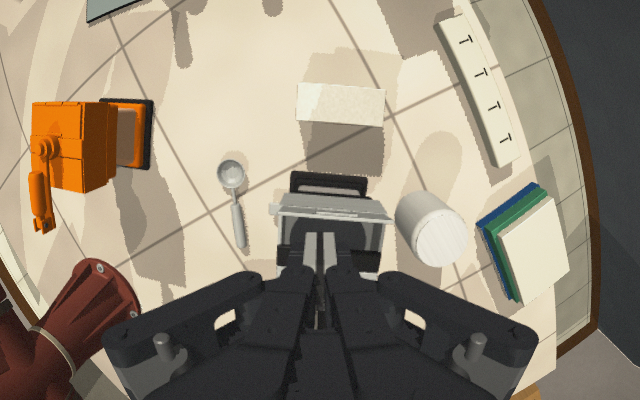

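```bash
cat >> h.py <<'E'
def fish(c,u,v,z):
    K=c['mtx'];dx,dy=u-K[0,2],v-K[1,2];r=np.hypot(dx,dy);t=r/K[0,0]
    d=R.from_quat(c['q']).apply([np.sin(t)*dx/r,np.sin(t)*dy/r,np.cos(t)]);return c['p']+d*(z-c['p'][2])/d[2]
O=np.array([.567,-.044])
def g(P,a=-33.5): 
    a=np.radians(a);d=np.asarray(P)[:2]-O;return np.round([d@[np.cos(a),np.sin(a)],d@[-np.sin(a),np.cos(a)]],4)
E
python3 -c "
from h import *
c=load('w1.png')
for u,v,z in((272,206,.23),(391,217,.23),(332,212,.23),(320,234,.36)):
    P=fish(c,u,v,z);print(P,g(P))
print(g(arm.state()['tcp_pos']))"
```

```text
[0.55538405 0.04972855 0.23      ] [-0.0614  0.0717]
[ 0.64944373 -0.01244685  0.23      ] [0.0513 0.0718]
[0.60205808 0.01856213 0.23      ] [-0.0053  0.0715]
[0.60694122 0.05212804 0.36      ] [-0.0198  0.1022]
[-0.0184  0.0938]
```

```bash
python3 -m creep '[[0,0,-0.05,0],[0,0,-0.1,0],[0,0,-0.147,0],[0,0,-0.149,0],[-0.007,-0.01,-0.149,0],[-0.014,-0.021,-0.149,0],[-0.021,-0.032,-0.149,0],[-0.026,-0.04,-0.149,0],[-0.031,-0.047,-0.149,0],[-0.032,-0.049,-0.155,0],[-0.032,-0.049,-0.162,0],[-0.032,-0.049,-0.168,0],[-0.032,-0.049,-0.172,0],[-0.032,-0.049,-0.174,0],[-0.032,-0.049,-0.174,0]]'
```

```text
clock: 3.65
tcp_pos: [0.5717, -0.0029, 0.188]
tcp_rot: [0.856, 0.517, -0.001, -0.0]
contact_force: [-3.9, -0.4, 6.4]
opening: 0.0
gripper_force: 3.2
```

```bash
python3 -m creep '[[0,0,-0.003,0],[0,0,-0.005,0],[0,0,-0.005,0],[0,0,0.04,0],[0,0,0.09,0],[0,0,0.14,0],[0.02,0.04,0.17,0],[0.02,0.04,0.17,0],[0.02,0.04,0.17,0]]' 0.06
python3 -c "
from h import *
print(arm.state()['tcp_pos'])
s=snap('wrist','w2.png');snap('top','top2.png');sc=snap('scene','sc2.png')
a=cv2.imread('pics/w2.png')[170:400,200:450];b=cv2.imread('pics/top2.png')[140:210,325:425];d=cv2.imread('pics/sc2.png')[175:255,200:310]
o=np.zeros((600,800,3),np.uint8);o[:276,:300]=cv2.resize(a,(300,276));o[:320,305:]=cv2.resize(b,(495,320),interpolation=2)
o[325:,305:683]=cv2.resize(d,(378,275),interpolation=2);o[325:512,:300]=cv2.resize(s['pixels'],(300,187));cv2.imwrite('pics/m2.png',o)"
```

```text
clock: 4.55
tcp_pos: [0.5926, 0.0378, 0.3576]
tcp_rot: [0.856, 0.517, 0.0, 0.0]
contact_force: [-1.4, -0.3, -1.6]
opening: 0.701
gripper_force: 0.0
[0.59260485 0.03776407 0.35764002]
```

View pics/m2.png

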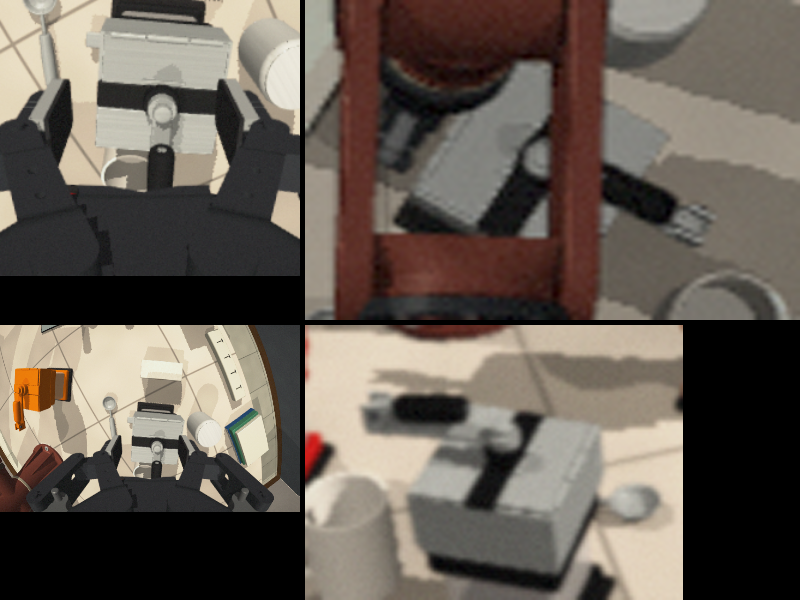

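The montage shows the flap lying flat and flush. The nut is at wrist pixel (334,259) and the handle's free end at (334,292), with the arm unmoved.

```bash
python3 -c "
from h import *
c=load('w2.png');w=lambda x,y,z:fish(c,200+x/1.2,170+y/1.2,z)
for n,x,y,z in(('nut',161,106,.22),('end top',161,146,.235),('sleeve',161,175,.235),('bridgeL',98,97,.188),('bridgeR',222,99,.188)):
    P=w(x,y,z);print(n,P,g(P))
t=load('top2.png');f=lambda x,y,z:onz(t,(x-305)/4.95+325-.4,y/4.571+140-.4,z)
for n,x,y,z in(('nut',541,156,.22),('pin',692,224,.225),('sl a',610,178,.225),('sl b',670,210,.225)):P=f(x,y,z);print(n,P,g(P))
"
```

```text
nut [ 0.57038402 -0.03580076  0.22      ] [-0.0017  0.0087]
end top [ 0.55613672 -0.0628277   0.235     ] [ 0.0013 -0.0217]
sleeve [ 0.54226438 -0.09076732  0.235     ] [ 0.0052 -0.0527]
bridgeL [ 0.51661644 -0.01563167  0.188     ] [-0.0577 -0.0042]
bridgeR [ 0.6183465  -0.07230166  0.188     ] [0.0584 0.0047]
nut [ 0.56830724 -0.04211544  0.22      ] [0.     0.0023]
pin [ 0.51957146 -0.13355522  0.225     ] [ 0.0099 -0.1009]
sl a [ 0.5517629  -0.08387649  0.225     ] [ 0.0093 -0.0417]
sl b [ 0.52931467 -0.12028818  0.225     ] [ 0.0107 -0.0844]
```

```bash
python3 -m creep '[[-0.016,-0.042,-0.02,0],[-0.032,-0.084,-0.04,0],[-0.048,-0.1245,-0.06,0],[-0.048,-0.1245,-0.06,0],[-0.048,-0.1245,-0.1,0],[-0.048,-0.1245,-0.13,0],[-0.048,-0.1245,-0.15,0],[-0.048,-0.1245,-0.15,0]]' 0.06
python3 -m creep '[[0,0,0,0],[0,0,0,0],[0,0,0,0],[0,0,0,0],[0,0,0,0],[0,0,0,0]]' 0 20
```

```text
clock: 5.5
tcp_pos: [0.5402, -0.0868, 0.2019]
tcp_rot: [0.857, 0.516, -0.004, -0.004]
contact_force: [0.1, -0.7, -0.9]
opening: 0.701
gripper_force: 0.0
clock: 6.1
tcp_pos: [0.5445, -0.0876, 0.2082]
tcp_rot: [0.856, 0.516, 0.001, 0.0]
contact_force: [-0.9, 1.3, 3.0]
opening: 0.269
gripper_force: 20.0
```

```bash
python3 -m creep '[[-0.0008,-0.0015,0.013,0],[-0.0032,-0.006,0.0255,0],[-0.0069,-0.0132,0.036,0],[-0.0119,-0.0226,0.044,0],[-0.0176,-0.0335,0.0493,0],[-0.0207,-0.0395,0.0505,0],[-0.0238,-0.0451,0.051,0],[-0.0252,-0.0478,0.051,0],[-0.0257,-0.0488,0.051,0],[-0.0257,-0.0488,0.051,0],[-0.0257,-0.0488,0.051,0]]'
python3 -c "
from h import *
b=snap('top','top3.png')['pixels'][140:215,325:425];d=snap('scene','sc3.png')['pixels'][145:255,180:310]
o=np.zeros((380,800,3),np.uint8);o[:300,:400]=cv2.resize(b,(400,300),interpolation=2)
o[:338,400:]=cv2.resize(d,(400,338),interpolation=2);cv2.imwrite('pics/m3.png',o)"
```

```text
clock: 7.2
tcp_pos: [0.5181, -0.1362, 0.2594]
tcp_rot: [0.856, 0.516, 0.0, -0.001]
contact_force: [-0.4, 4.5, 1.2]
opening: 0.268
gripper_force: 20.0
```

View pics/m3.png

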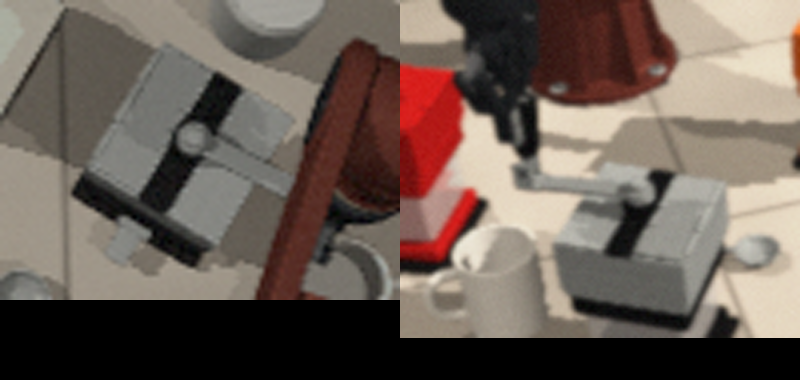

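```bash
cat >> h.py <<'E'
def circ(start_deg,R_,n,step=12):
    k=np.arange(1,n+1);a=np.radians(start_deg);b=a-np.radians(step)*k
    print(','.join('[%.3f,%.3f,0,0]'%(R_*(np.cos(x)-np.cos(a)),R_*(np.sin(x)-np.sin(a))) for x in b))
E
python3 -c "
from h import *
circ(-117.9,.102,5)"
```

```text
[-0.018,0.012,0,0],[-0.033,0.027,0,0],[-0.044,0.045,0,0],[-0.051,0.065,0,0],[-0.054,0.086,0,0]
```

```bash
python3 -m creep '[[-0.018,0.012,0,0],[-0.033,0.027,0,0],[-0.044,0.045,0,0],[-0.051,0.065,0,0],[-0.054,0.086,0,0],[-0.054,0.086,0,0]]'; python3 -c "
from h import *
circ(-177.9,.102,20)"
```

```text
clock: 7.9
tcp_pos: [0.4634, -0.0505, 0.2594]
tcp_rot: [0.856, 0.517, -0.001, 0.0]
contact_force: [-3.3, 2.0, 2.4]
opening: 0.262
gripper_force: 23.0
[0.001,0.021,0,0],[0.007,0.042,0,0],[0.017,0.061,0,0],[0.031,0.077,0,0],[0.048,0.090,0,0],[0.067,0.100,0,0],[0.088,0.105,0,0],[0.109,0.106,0,0],[0.130,0.102,0,0],[0.150,0.094,0,0],[0.167,0.082,0,0],[0.182,0.067,0,0],[0.194,0.049,0,0],[0.201,0.029,0,0],[0.204,0.007,0,0],[0.202,-0.014,0,0],[0.197,-0.034,0,0],[0.187,-0.053,0,0],[0.173,-0.070,0,0],[0.156,-0.083,0,0]
```

```bash
python3 -m creep '[[-0.002,0,0,0],[-0.002,0,0,0],[-0.002,0,0,0]]';python3 -m creep '[[-0.002,0,0,0],[-0.002,0,0,0],[-0.002,0,0,0]]'; python3 -c "
from h import *
b=snap('top','top4.png')['pixels'][140:215,325:425];d=snap('scene','sc4.png')['pixels'][145:255,180:310]
o=np.zeros((470,800,3),np.uint8);o[:225,:300]=cv2.resize(b,(300,225),interpolation=2)
o[:420,304:]=cv2.resize(d,(496,420),interpolation=2);cv2.imwrite('pics/m4.png',o)"
```

```text
clock: 8.2
tcp_pos: [0.463, -0.0508, 0.2592]
tcp_rot: [0.857, 0.516, 0.001, 0.0]
contact_force: [-1.3, 3.4, 3.6]
opening: 0.27
gripper_force: 22.7
clock: 8.5
tcp_pos: [0.4622, -0.0511, 0.2592]
tcp_rot: [0.856, 0.516, 0.002, 0.002]
contact_force: [3.5, 3.0, 2.1]
opening: 0.269
gripper_force: 21.8
```

View pics/m4.png

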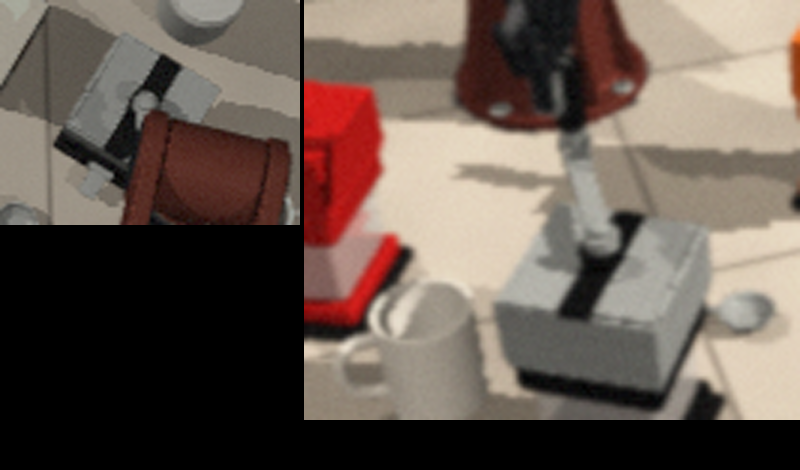

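```bash
python3 -c "
from h import *
circ(-176.6,.104,15)"
```

```text
[0.001,0.022,0,0],[0.006,0.043,0,0],[0.016,0.062,0,0],[0.030,0.079,0,0],[0.047,0.093,0,0],[0.066,0.103,0,0],[0.087,0.109,0,0],[0.109,0.110,0,0],[0.130,0.107,0,0],[0.150,0.099,0,0],[0.169,0.087,0,0],[0.184,0.072,0,0],[0.196,0.054,0,0],[0.204,0.034,0,0],[0.208,0.012,0,0]
```

```bash
python3 -m creep '[[0.001,0.022,0,0],[0.006,0.043,0,0],[0.016,0.062,0,0],[0.030,0.079,0,0],[0.047,0.093,0,0],[0.047,0.093,0,0]]'; python3 -m creep '[[0.019,0.010,0,0],[0.040,0.016,0,0],[0.062,0.017,0,0],[0.083,0.014,0,0],[0.103,0.006,0,0],[0.122,-0.006,0,0],[0.137,-0.021,0,0],[0.149,-0.039,0,0],[0.157,-0.059,0,0],[0.161,-0.081,0,0],[0.161,-0.081,0,0]]'
```

```text
clock: 9.2
tcp_pos: [0.5136, 0.0353, 0.2595]
tcp_rot: [0.856, 0.516, 0.001, 0.011]
contact_force: [12.0, -15.3, -3.2]
opening: 0.27
gripper_force: 22.7
clock: 10.3
tcp_pos: [0.6638, -0.0435, 0.2591]
tcp_rot: [0.857, 0.515, -0.007, -0.001]
contact_force: [-13.7, -4.1, 11.4]
opening: 0.267
gripper_force: 26.4
```

```bash
cat >> h.py <<'E'
def circ2(start,c,a0,R_,n,step=12):
    b=np.radians(a0-step*np.arange(1,n+1));P=np.c_[c[0]+R_*np.cos(b),c[1]+R_*np.sin(b)];D=P-start
    print(','.join('[%.3f,%.3f,0,0]'%tuple(d) for d in D),'end',P[-1])
E
python3 -c "
from h import *
circ2([.6685,-.040],[.563,-.047],2,.102,20)"
```

```text
[-0.005,-0.025,0,0],[-0.011,-0.045,0,0],[-0.021,-0.064,0,0],[-0.035,-0.080,0,0],[-0.051,-0.094,0,0],[-0.071,-0.103,0,0],[-0.091,-0.108,0,0],[-0.113,-0.109,0,0],[-0.134,-0.105,0,0],[-0.153,-0.097,0,0],[-0.171,-0.085,0,0],[-0.186,-0.070,0,0],[-0.197,-0.052,0,0],[-0.204,-0.032,0,0],[-0.207,-0.011,0,0],[-0.206,0.011,0,0],[-0.200,0.031,0,0],[-0.190,0.050,0,0],[-0.176,0.066,0,0],[-0.160,0.080,0,0] end [0.50894824 0.03950091]
```

```bash
python3 -m creep '[[-0.005,-0.025,0,0],[-0.011,-0.045,0,0],[-0.021,-0.064,0,0],[-0.035,-0.080,0,0],[-0.051,-0.094,0,0],[-0.071,-0.103,0,0],[-0.091,-0.108,0,0],[-0.113,-0.109,0,0],[-0.134,-0.105,0,0],[-0.153,-0.097,0,0],[-0.153,-0.097,0,0],[-0.153,-0.097,0,0]]'; python3 -c "
from h import *
print(arm.state()['contact_force'],arm.state()['tcp_pos'])"
```

```text
clock: 11.5
tcp_pos: [0.5129, -0.1383, 0.2591]
tcp_rot: [0.856, 0.516, -0.004, 0.001]
contact_force: [-5.9, -3.4, 5.9]
opening: 0.267
gripper_force: 25.9
[-5.87240284 -3.40784681  5.93998143] [ 0.5129072  -0.13829044  0.25909207]
```

```bash
python3 -m creep '[[0,0,0,0],[0,0,0,0],[0,0,0,0]]'; python3 -m creep '[[0,0,0,0],[0,0,0,0],[0,0,0,0],[0,0,0,0]]' 0.06;python3 -m creep '[[0,0,0.05,0],[0,0,0.09,0],[0.03,0.05,0.1,0],[0.06,0.1,0.1,0],[0.06,0.1,0.1,0]]'; python3 -c "
from h import *
print(arm.state()['contact_force'])
b=snap('top','top5.png')['pixels'][140:215,325:425];d=snap('scene','sc5.png')['pixels'][145:255,180:310]
o=np.zeros((600,800,3),np.uint8);o[:225,:300]=cv2.resize(b,(300,225),interpolation=2);w=snap('wrist','w5.png')['pixels'][150:330,200:450]
o[:420,304:]=cv2.resize(d,(496,420),interpolation=2);o[230:446,:300]=cv2.resize(w,(300,216),interpolation=2);cv2.imwrite('pics/m5.png',o[:450])"
```

```text
clock: 11.8
tcp_pos: [0.5133, -0.1385, 0.2591]
tcp_rot: [0.856, 0.516, -0.004, 0.001]
contact_force: [-7.3, -3.7, 7.7]
opening: 0.265
gripper_force: 25.9
clock: 12.2
tcp_pos: [0.5151, -0.1354, 0.2576]
tcp_rot: [0.856, 0.516, -0.0, -0.0]
contact_force: [0.2, -0.4, 0.1]
opening: 0.708
gripper_force: 0.0
clock: 12.7
tcp_pos: [0.577, -0.0323, 0.359]
tcp_rot: [0.856, 0.518, 0.001, -0.0]
contact_force: [0.2, -1.2, 0.1]
opening: 0.701
gripper_force: 0.0
[ 0.18450542 -1.24173095  0.10832669]
```

View pics/m5.png

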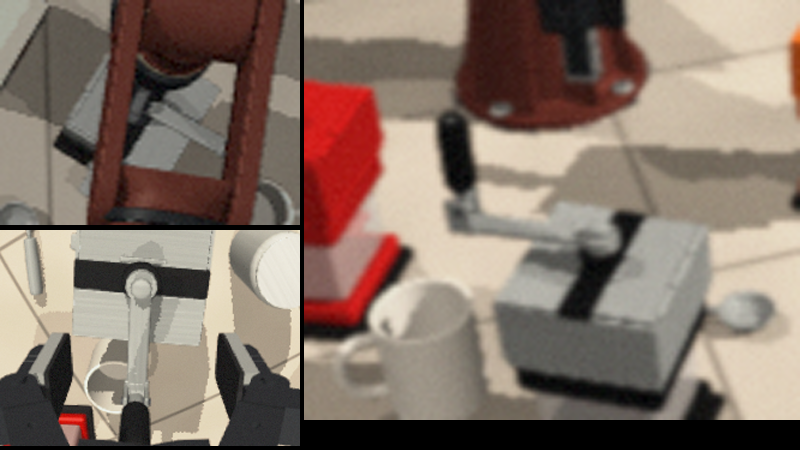

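```bash
python3 -c "
from h import *
s=load('sc5.png');c=load('w5.png')
q=lambda x,y:(180+(x-304)/3.815,145+y/3.818)
print('pin px',q(462,213),'end',q(452,113),'nut',q(603,235))
for O_ in([.567,-.044],[.563,-.047]):
  for a in(-118,-124,-112):
    a=np.radians(a);e=np.array([np.cos(a),np.sin(a)]);p=np.array(O_)+.1*e
    print(O_,np.degrees(a),proj(s,[[*p,.225],[*p,.297],[*(p-.072*e*np.sin(.15)),.296],[*O_,.22]]).round(1).tolist())
w=lambda x,y,z:fish(c,200+x/1.2,150+(y-230)/1.2,z)
for n,x,y,z in(('nut',142,286,.22),('brL',76,276,.188),('brR',211,283,.188),('handle top',136,406,.297)):print(n,w(x,y,z))
"
```

```text
pin px (221.4154652686763, 200.78837087480355) end (218.79423328964614, 174.59664745940282) nut (258.3748361730013, 206.55055002619173)
[0.567, -0.044] -118.00000000000001 [[221.5, 198.1], [217.1, 175.9], [221.1, 176.6], [257.3, 202.7]]
[0.567, -0.044] -124.0 [[223.0, 195.8], [218.7, 173.8], [222.5, 174.6], [257.3, 202.7]]
[0.567, -0.044] -112.0 [[220.3, 200.4], [215.8, 178.2], [220.0, 178.6], [257.3, 202.7]]
[0.563, -0.047] -118.00000000000001 [[220.2, 197.5], [215.7, 175.4], [219.7, 176.0], [255.9, 202.1]]
[0.563, -0.047] -124.0 [[221.7, 195.3], [217.4, 173.2], [221.2, 174.1], [255.9, 202.1]]
[0.563, -0.047] -112.0 [[219.0, 199.8], [214.5, 177.6], [218.6, 178.0], [255.9, 202.1]]
nut [ 0.56939809 -0.04240904  0.22      ]
brL [ 0.51817533 -0.01548235  0.188     ]
brR [ 0.62015607 -0.07594753  0.188     ]
handle top [ 0.53868237 -0.09320851  0.297     ]
```

```bash
python3 -m creep '[[-0.027,-0.049,0,0],[-0.054,-0.0976,0,0],[-0.054,-0.0976,0,0],[-0.054,-0.0976,-0.05,0],[-0.054,-0.0976,-0.09,0],[-0.054,-0.0976,-0.1,0],[-0.054,-0.0976,-0.1,0],[-0.054,-0.0976,-0.1,0]]';  python3 -m creep '[[0,0,0,0],[0,0,0,0],[0,0,0,0],[0,0,0,0],[0,0,0,0],[0,0,0,0]]' 0 25;  python3 -m creep '[[-0.001,-0.002,0,0],[-0.002,-0.003,0,0],[-0.002,-0.003,0,0],[-0.002,-0.003,0,0]]'
```

```text
clock: 13.65
tcp_pos: [0.5223, -0.1338, 0.2602]
tcp_rot: [0.856, 0.516, 0.001, 0.001]
contact_force: [1.2, -0.4, 0.2]
opening: 0.703
gripper_force: 0.0
clock: 14.25
tcp_pos: [0.5216, -0.1329, 0.2604]
tcp_rot: [0.856, 0.517, 0.0, 0.0]
contact_force: [-2.8, 2.3, 5.6]
opening: 0.271
gripper_force: 25.0
clock: 14.65
tcp_pos: [0.5209, -0.1343, 0.2604]
tcp_rot: [0.856, 0.517, 0.003, -0.0]
contact_force: [0.4, 5.3, 4.9]
opening: 0.271
gripper_force: 24.9
```

```bash
python3 -c "
from h import *
circ2([.519,-.136],[.568,-.0455],-118,.102,15)
circ2([.466,-.0489],[.568,-.0455],-178,.102,15)"
```

```text
[-0.017,0.012,0,0],[-0.031,0.028,0,0],[-0.043,0.046,0,0],[-0.050,0.066,0,0],[-0.053,0.087,0,0],[-0.051,0.108,0,0],[-0.046,0.129,0,0],[-0.036,0.148,0,0],[-0.022,0.164,0,0],[-0.005,0.177,0,0],[0.014,0.186,0,0],[0.035,0.192,0,0],[0.056,0.192,0,0],[0.077,0.189,0,0],[0.097,0.181,0,0] end [0.6158861  0.04456065]
[0.002,0.021,0,0],[0.007,0.042,0,0],[0.017,0.060,0,0],[0.031,0.077,0,0],[0.048,0.090,0,0],[0.067,0.099,0,0],[0.088,0.104,0,0],[0.109,0.105,0,0],[0.130,0.101,0,0],[0.150,0.093,0,0],[0.168,0.082,0,0],[0.182,0.066,0,0],[0.194,0.048,0,0],[0.201,0.028,0,0],[0.204,0.007,0,0] end [ 0.66993786 -0.04194025]
```

```bash
python3 -m creep '[[-0.017,0.012,0,0],[-0.031,0.028,0,0],[-0.043,0.046,0,0],[-0.050,0.066,0,0],[-0.053,0.087,0,0],[-0.051,0.108,0,0],[-0.046,0.129,0,0],[-0.036,0.148,0,0],[-0.036,0.148,0,0],[-0.036,0.148,0,0]]'
```

```text
clock: 15.65
tcp_pos: [0.4855, 0.0126, 0.2603]
tcp_rot: [0.856, 0.517, 0.003, 0.001]
contact_force: [3.1, 1.7, 5.0]
opening: 0.268
gripper_force: 25.6
```

```bash
python3 -c "
from h import *
circ2([.483,.012],[.568,-.0455],-214,.102,12);circ2([.6665,-.0207],[.568,-.0455],-358+12,.102,14)"
```

```text
[0.014,0.016,0,0],[0.031,0.029,0,0],[0.050,0.038,0,0],[0.071,0.044,0,0],[0.092,0.044,0,0],[0.113,0.041,0,0],[0.133,0.033,0,0],[0.151,0.021,0,0],[0.165,0.005,0,0],[0.177,-0.013,0,0],[0.184,-0.033,0,0],[0.187,-0.054,0,0] end [ 0.66993786 -0.04194025]
[0.003,-0.021,0,0],[0.002,-0.043,0,0],[-0.004,-0.063,0,0],[-0.014,-0.082,0,0],[-0.028,-0.098,0,0],[-0.044,-0.111,0,0],[-0.064,-0.121,0,0],[-0.084,-0.126,0,0],[-0.106,-0.127,0,0],[-0.127,-0.123,0,0],[-0.146,-0.115,0,0],[-0.164,-0.103,0,0],[-0.179,-0.088,0,0],[-0.190,-0.070,0,0] end [ 0.47632301 -0.09021386]
```

```bash
python3 -m creep '[[0.014,0.016,0,0],[0.031,0.029,0,0],[0.050,0.038,0,0],[0.071,0.044,0,0],[0.092,0.044,0,0],[0.113,0.041,0,0],[0.133,0.033,0,0],[0.151,0.021,0,0],[0.165,0.005,0,0],[0.177,-0.013,0,0],[0.184,-0.033,0,0],[0.184,-0.033,0,0],[0.184,-0.033,0,0]]'
```

```text
clock: 16.95
tcp_pos: [0.6657, -0.0254, 0.2603]
tcp_rot: [0.857, 0.515, -0.003, 0.001]
contact_force: [-6.0, -4.7, 9.4]
opening: 0.27
gripper_force: 25.9
```

```bash
python3 -m creep '[[0.003,-0.021,0,0],[0.002,-0.043,0,0],[-0.004,-0.063,0,0],[-0.014,-0.082,0,0],[-0.028,-0.098,0,0],[-0.044,-0.111,0,0],[-0.064,-0.121,0,0],[-0.084,-0.126,0,0],[-0.106,-0.127,0,0],[-0.127,-0.123,0,0],[-0.146,-0.115,0,0],[-0.148,-0.117,0,0],[-0.149,-0.119,0,0],[-0.149,-0.119,0,0],[-0.149,-0.119,0,0]]'
```

```text
clock: 18.45
tcp_pos: [0.5195, -0.1359, 0.26]
tcp_rot: [0.856, 0.516, 0.005, -0.003]
contact_force: [3.2, 12.4, 7.5]
opening: 0.267
gripper_force: 25.9
```

```bash
python3 -m creep '[[0,0,0,0],[0,0,0,0],[0,0,0,0],[0,0,0,0],[0,0,0,0],[0,0,0.04,0],[0,0,0.09,0],[0,0,0.12,0],[-0.1,-0.1,0.12,0],[-0.1,-0.1,0.12,0],[-0.1,-0.1,0.12,0],[-0.1,-0.1,0.12,0],[-0.1,-0.1,0.12,0],[-0.1,-0.1,0.12,0]]' 0.06; python3 -c "
from h import *
b=snap('top','top6.png')['pixels'][140:225,325:425];d=snap('scene','sc6.png')['pixels'][145:255,180:310]
o=np.zeros((450,800,3),np.uint8);o[:255,:300]=cv2.resize(b,(300,255),interpolation=2)
o[:420,304:]=cv2.resize(d,(496,420),interpolation=2);cv2.imwrite('pics/m6.png',o)"
```

```text
clock: 19.85
tcp_pos: [0.4188, -0.2397, 0.3782]
tcp_rot: [0.856, 0.517, 0.0, -0.0]
contact_force: [-0.1, 0.0, -0.2]
opening: 0.704
gripper_force: 0.0
```

View pics/m6.png

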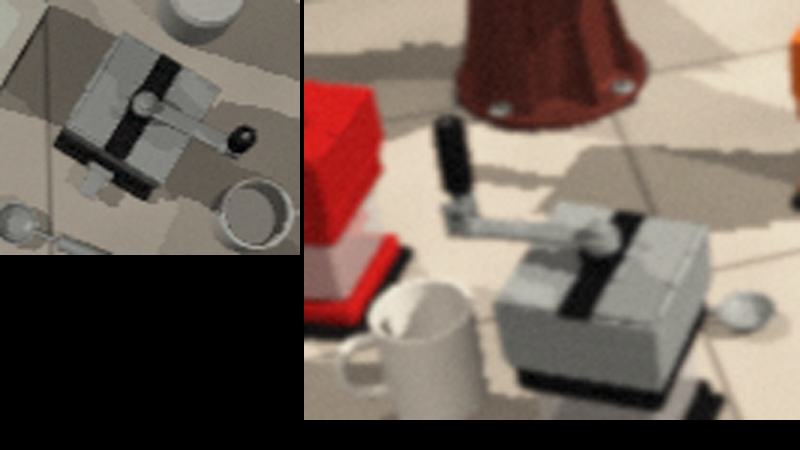

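```bash
python3 -c "
from h import *
c=load('top6.png');s=load('sc6.png');e=np.array([-.469,-.883]);p=np.array([.568,-.046])+.1*e
for th in(0,.15,.3):
  q=lambda r:[*(p-r*np.sin(th)*e),.225+r*np.cos(th)]
  print(th,'top',proj(c,[q(14),q(72)]).round(1).tolist(),'scene',proj(s,[q(14),q(72)]).round(1).tolist())
for f,(x0,y0,x1,y1) in(('top6',(396,172,416,196)),('sc6',(208,170,230,198))):
  im=cv2.imread('pics/%s.png'%f,0)[y0:y1,x0:x1];m=(im<60).astype(np.uint8);y,x=np.nonzero(m);P=np.c_[x,y].astype(float)
  (cx,cy),_,_=r=cv2.minAreaRect(P.astype(np.float32));vx,vy,_,_=cv2.fitLine(P.astype(np.float32),2,0,.01,.01).ravel();print(f,len(x),'centre',P.mean(0)+[x0,y0],'x/y slope',vx/vy,'rect',r[1:])
print(proj(c,[[.568,-.046,.22]]),'nut top',325+147/3,140+103/3)
"
```

```text
0 top [[307.6, 250.9], [316.2, 245.2]] scene [[337.8, 781.0], [325.9, 721.6]]
0.15 top [[384.0, 289.9], [385.7, 280.5]] scene [[232.5, 751.2], [231.3, 696.1]]
0.3 top [[465.7, 331.9], [459.7, 318.1]] scene [[129.8, 723.8], [138.9, 671.4]]
top6 63 centre [404.77777778 186.36507937] x/y slope -0.80052006 rect ((10.0, 8.0), 90.0)
sc6 176 centre [220.3125     182.35227273] x/y slope -0.2337454 rect ((12.869043350219727, 27.513126373291016), 19.440034866333008)
[[373.5389368  173.79970124]] nut top 374.0 174.33333333333334
```

```bash
python3 -c "
from bench import arm
print(arm.job_done())"
```

```text
the job is handed in; nothing more can be done
None
```

I shut the flap, raised the handle upright, cranked about two full turns clockwise (an estimated 12.5 rad, against the required 11.9) and handed the job in; the last pictures show the flap flat and the handle upright, but no verdict was returned.

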